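Call the apprentice and point out the last and the thread

ROBOT

A 6-joint arm with a two-finger parallel gripper is mounted at the origin on the work surface. World frame = base frame: x ahead of the robot, y to its left, z up, the work surface at z = 0. Lengths are in m, angles in rad, forces in N, time in s.
With the tool pointing down it reaches from about 0.3 to 0.85 m from the base axis. Payload 4.2 kg.
Tool frame: the origin (TCP) lies between the finger pads, 19 mm behind the fingertips; this is the grasp point; z points along the fingers, y is the line along which they close (so a half turn about z gives the same grasp; the last joint's range is limited). The gripper opens to 91 mm and grips with 3 to 60 N. Pads are 32 mm wide; open, the fingers measure 118 mm over their backs; the gripper's body (76 mm by 178 mm) begins 60 mm behind the grasp point.
Start: joints at [1.121, 0.32, 1.565, -0, 1.257, -0.02], TCP at [0.24, 0.523, 0.233] pointing down, gripper open.
Joint ranges: [-3.11, 3.11], [-0.84, 2.01], [0.21, 2.61], [-1.34, 4.49], [0.05, 2.63], [-2.56, 2.56]. Speed limits (rad/s): [2.57, 2.57, 3.14, 3.14, 3.14, 3.14].

INTERFACE

Orientations are given as a unit quaternion [x, y, z, w].
In Python, from rig import manip gives the robot as it stands. The module is installed in compiled form; this text tells all that it offers.
- The arm moves only by the tool carry_out, never from a script. Its arguments are lists of equal length, an entry for each row: "xyz": the shift along the world's x, y, z in units of 30 mm (1.0 is 30 mm), a list of three; "yaw": the turn about the world's z in units of 5 degrees (1.0 is 5 degrees). A call has 1 to 12 rows; each row shifts and turns the commanded pose from where the row before left it; what a row does not reach is not made up. A row lasts 1/10 s, in which the tool goes at most 50 mm and 8.59 degrees, less where a joint would pass 70% of its speed; a pose out of reach is approached as far as the arm can. A call is refused whole if a number of a shift passes 1 or a number of a turn 1, either way. A call with a gripper value outside its range is refused whole. "jaw" is the opening, from 0 (shut) to 1 (fully open), set as the call begins (left out, the last holds). The fingers move at their own pace and stop on an object; the grip force is fixed at half the most. Time passes only in rows, so rows that do not move let the fingers close. It gives the time, the measured TCP pose, the force, the opening and the grip force at its end, in the units of the state.
- manip.get_obs(): the state, without advancing time (a new reading comes with each control period).
- manip.grab_frame(name): name is "side" or "top" or "wrist"; returns the picture (400x640x3 uint8, red, green, blue); there is no depth.
- manip.get_calibration(name): a dict with "intrinsics" (3x3 intrinsics, pixels), "D" ([k1, k2, p1, p2, k3] as OpenCV has them; the pictures are not rectified), "view" (4x4, takes a point from world to camera coordinates); the wrist camera has in their place "tool_from_camera" (4x4, takes a point from camera to tool coordinates, whose origin is the TCP and whose axes are the flange's). Camera axes: x right, y down, z forward; pixel columns grow to the right and rows downward; lengths in m; the calibration is good to about 2 mm. A picture is of the moment at which its call begins: read the wrist's pose just before it. get_calibration takes no time and is no camera call.
- manip.hand_in(): hands the job in; it is judged then, once.
The state is a dict: "t": time; "joints": joint angles; "qvel": joint speeds; "joint_torque": joint torques, N m; "position": TCP position; "ee_rot": TCP orientation; "force": force on the tool from outside, world axes, zero at the start; "ft_torque": the same for the moment, N m; "opening": finger opening in m; "gripper_force": force on a finger pad.
Only numpy, scipy, OpenCV 4.12 (cv2) and the standard library are available. Lean on these libraries where they do the work, as an engineer would, in place of code of your own. Each camera call takes 0.05 s, during which the arm holds its last target. There are 200 camera calls.

TASK

Call the apprentice by pressing the call button right down and letting it come up again, then show what the next pair needs: with the fingers pointing down, point at the toe of the smallest wooden shoe last, keeping the fingertips about 2 cm above it for two seconds, then point in the same way at the top of the tapered cone of thread and finish still pointing at it. Touch none of the things on the bench but the button, and never bring the fingertips close over the toe of another last or the top of another reel.

Things in the scene. Friction and masses are not known exactly. Their poses are not given: they have to be found in the camera images.
- last_small: the smallest of three plain wooden shoe lasts (foot-shaped beech forms), standing on its sole: 165 mm long, 60 mm wide, low rounded toe, rising to 57 mm at the heel end, which has a dark round thimble on top. Origin under its middle on the bench; its -x points to the toe, z up
- last_small_toe (a point): the middle of the top of the smallest last's toe, 26 mm above the bench, 20 mm behind the tip of the toe; axes as the last's
- last_medium: the middle-sized of three plain wooden shoe lasts (foot-shaped beech forms), standing on its sole: 225 mm long, 81 mm wide, low rounded toe, rising to 78 mm at the heel end, which has a dark round thimble on top. Origin under its middle on the bench; its -x points to the toe, z up
- last_medium_toe (a point): the middle of the top of the middle-sized last's toe, 35 mm above the bench, 27 mm behind the tip of the toe; axes as the last's
- last_large: the largest of three plain wooden shoe lasts (foot-shaped beech forms), standing on its sole: 255 mm long, 92 mm wide, low rounded toe, rising to 88 mm at the heel end, which has a dark round thimble on top. Origin under its middle on the bench; its -x points to the toe, z up
- last_large_toe (a point): the middle of the top of the largest last's toe, 40 mm above the bench, 31 mm behind the tip of the toe; axes as the last's
- thread_board: fixed dark wooden board, 100 x 280 x 12 mm, on which the three thread reels stand loose in a row (85 mm apart, in any order) along its y; origin under its centre
- reel_cone: the tapered cone of cream thread, loose, 90 mm tall, 70 mm across the foot narrowing to 32 mm at 80 mm, with a 24 mm wide wooden core on top; origin at the centre of its underside, z up
- reel_cone_top (a point): centre of the top of the cone, 90 mm above its underside (102 mm above the bench)
- reel_tall: tall straight-sided reel of cream thread with wooden ends, loose, 90 mm tall, 52 mm across; origin at the centre of its underside
- reel_tall_top (a point): centre of the tall reel's top, 90 mm above its underside
- reel_short: short straight-sided reel of cream thread with wooden ends, loose, 55 mm tall, 64 mm across; origin at the centre of its underside
- reel_short_top (a point): centre of the short reel's top, 55 mm above its underside
- call_button (a joint): travel of the call button in m: 0 up, 0.006 fully down; it springs back by itself; starting to move takes about 1.5 N, fully down 5 N
- call_button_top (a point): centre of the top of the call button's brass cap: 36 mm across, standing 22 mm above the bench when up, in a fixed black round housing 52 mm across and 12 mm high; it is pressed straight down
- hammer: hammer lying on the bench, 260 mm long, 26 mm high, a bystander; origin under the middle of its length
- tack_jar: closed jar of tacks, 56 mm across, 65 mm tall, a bystander; origin at the centre of its underside
- brush: flat brush lying on the bench, 200 mm long, 42 mm wide, 20 mm high, a bystander; origin under its middle
Things that resemble listed ones, but are neither listed nor needed, are in the scene too. Leave any red look-alike of the last_medium alone.

How it is judged:
On the way, in this order (a step that is already met when the one before it is completed fails the run):
1. the call button is pressed right down (value of joint call_button above 0.0048 m), for 0.05 s.
2. the button is up again and the fingers point down at the toe of the smallest last, without contact (value of joint call_button below 0.001 m and horizontal distance between the grasp point and last_small_toe below 0.02 m and z of the grasp point in the frame of last_small_toe between 0.015 and 0.06 m and angle between the grasp point's own z axis and vertical above 2.6 rad), for 1.5 s.
3. the fingers point down at the top of the cone of thread, without contact (value of joint call_button below 0.001 m and horizontal distance between the grasp point and reel_cone_top below 0.02 m and z of the grasp point in the frame of reel_cone_top between 0.015 and 0.06 m and angle between the grasp point's own z axis and vertical above 2.6 rad), for 1.5 s.
At the end, for the whole second after the job is handed in: The tool points down (within 30 degrees) over the top of the cone, the TCP within 20 mm of its centre horizontally and 15 to 60 mm above it (fingertips clear of it, up to about 40 mm); the button is up; every last, reel and bystander is within 5 mm of where it began, lasts and reels upright (all of step 3 and distance of each of last_small, last_medium, last_large, reel_cone, reel_tall, reel_short, hammer, tack_jar, brush from where it was at the start of the episode below 0.005 m and angle between each of last_small, last_medium, last_large, reel_cone, reel_tall, reel_short's own z axis and vertical below 0.1 rad); the robot touches nothing.
It fails at once if the robot touched a last, a reel, the thread board or a bystander (contact force between any of the fingers, the arm and last_small above 0.3 N or contact force between any of the fingers, the arm and last_medium above 0.3 N or contact force between any of the fingers, the arm and last_large above 0.3 N or contact force between any of the fingers, the arm and reel_cone above 0.3 N or contact force between any of the fingers, the arm and reel_tall above 0.3 N or contact force between any of the fingers, the arm and reel_short above 0.3 N or contact force between any of the fingers, the arm and hammer above 0.3 N or contact force between any of the fingers, the arm and tack_jar above 0.3 N or contact force between any of the fingers, the arm and brush above 0.3 N or contact force between any of the fingers, the arm and thread_board above 0.3 N).
It fails at once if a last, reel or bystander was moved or lifted (over 10 mm) (distance of any of last_small, last_medium, last_large, reel_cone, reel_tall, reel_short, hammer, tack_jar, brush from where it was at the start of the episode above 0.01 m).
It fails at once if the robot pointed at a wrong last or reel (TCP within 20 mm horizontally and less than 60 mm above its toe or top) ((horizontal distance between the grasp point and last_medium_toe below 0.02 m and z of the grasp point in the frame of last_medium_toe below 0.06 m) or (horizontal distance between the grasp point and last_large_toe below 0.02 m and z of the grasp point in the frame of last_large_toe below 0.06 m) or (horizontal distance between the grasp point and reel_tall_top below 0.02 m and z of the grasp point in the frame of reel_tall_top below 0.06 m) or (horizontal distance between the grasp point and reel_short_top below 0.02 m and z of the grasp point in the frame of reel_short_top below 0.06 m)).
It also fails if it takes over 58 s, if anything falls off the work surface, if the arm or the gripper's body presses on something with over 40 N, if the wrist force passes 120 N, or if a joint passes its speed limit or range.

## Working session

There is one attempt and no reset: what is moved stays moved. The work goes in short steps, Python scripts to look and compute and a tool call to move; the robot and the scene stay as the last step left them, time stands still between calls to the robot, and variables do not carry over. Pictures are saved under pics/ and viewed, at most 10 in all, crops included, and the job is handed in when it is done.

Besides the shell and the picture viewer there is one more tool, called after ">>>" by a JSON object that holds its "method" and its "body", one argument or row to a line. carry_out: Moves the arm, as the interface text tells. Its arguments: {"type":"object","properties":{"xyz":{"type":"array","items":{"type":"array","items":{"type":"number"}}},"yaw":{"type":"array","items":{"type":"number"}},"jaw":{"type":"number"}},"required":["xyz","yaw"]}

```bash
mkdir -p pics; cat > h.py <<'E'
import numpy as np, cv2
from rig import manip
def snap(n,f):
    im=manip.grab_frame(n); cv2.imwrite(f'pics/{f}.png',im[:,:,::-1]); return im
def at(n,uv,z):
    """world points on height z for pixels uv of fixed camera n"""
    c=manip.get_calibration(n); V=np.array(c['view']); R,t=V[:3,:3],V[:3,3]
    p=cv2.undistortPoints(np.array(uv,float).reshape(-1,1,2),np.array(c['intrinsics']),np.array(c['D'])).reshape(-1,2)
    d=np.c_[p,np.ones(len(p))]@R; o=-R.T@t
    return o+d*((np.broadcast_to(z,len(p))-o[2])/d[:,2])[:,None]
E
python3 - <<'E'
from h import *
o=manip.get_obs(); print(o['t'],o['position'],o['ee_rot'],o['opening'])
snap('top','top0'); snap('side','side0')
E
```

```text
0.0 [0.23937549 0.52224964 0.23192624] [ 2.13256791e-01  9.76995754e-01 -8.91774323e-04 -2.07699215e-04] 0.09116002820058995
```

View pics/top0.png

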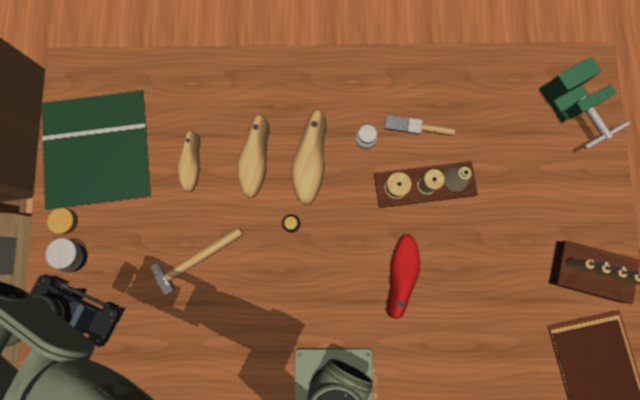

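View pics/side0.png

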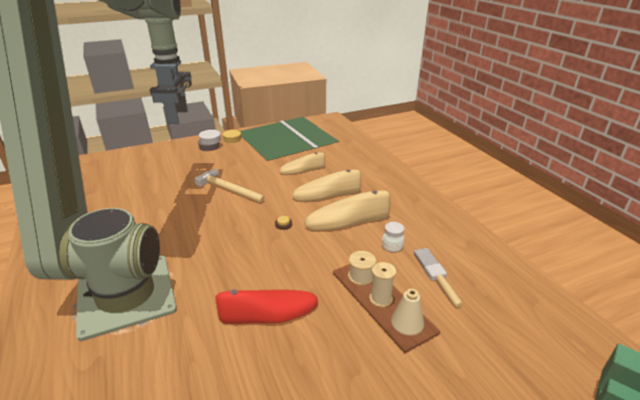

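The top view shows the button at (291,223) and the smallest last at (189,162), with its thimble up and its toe near (188,188). The cone is the rightmost reel, top near (465,172). The side view agrees on the cone. I'll enlarge these regions.

```bash
python3 - <<'E'
import cv2,numpy as np
im=cv2.imread('pics/top0.png')
def crop(x,y,w,h,s): return cv2.resize(im[y:y+h,x:x+w],None,fx=s,fy=s,interpolation=cv2.INTER_CUBIC)
# 3 tiles, scale 6: button (271,203,40), last (164,124,50x76), cone (440,150,44x44)
c=np.zeros((480,800,3),np.uint8)
a=crop(164,124,44,76,6); c[:456,:264]=a
a=crop(271,203,40,40,6); c[:240,268:508]=a
a=crop(436,154,48,40,6); c[:240,512:800]=a
cv2.imwrite('pics/crop1.png',c)
from h import at
for n,uv,z in [('btn',(291,223),.022),('toetip',(188,191),.01),('thimble',(190,134),.057),('cone',(466,172),.102),('short',(399,184),.067),('tall',(433,179),.102),('jar',(367,132),.065),('hammerhead',(162,278),.026),('hammerend',(240,232),.02),('brdL',(376,190),.012),('brdR',(477,178),.012)]:
    print(n,at('top',[uv],z)[0].round(3))
E
```

```text
btn [0.44  0.111 0.022]
toetip [0.534 0.401 0.01 ]
thimble [0.684 0.387 0.057]
cone [ 0.561 -0.35   0.102]
short [ 0.538 -0.181  0.067]
tall [ 0.543 -0.263  0.102]
jar [ 0.683 -0.099  0.065]
hammerhead [0.294 0.457 0.026]
hammerend [0.416 0.251 0.02 ]
brdL [ 0.531 -0.126  0.012]
brdR [ 0.563 -0.41   0.012]
```

View pics/crop1.png

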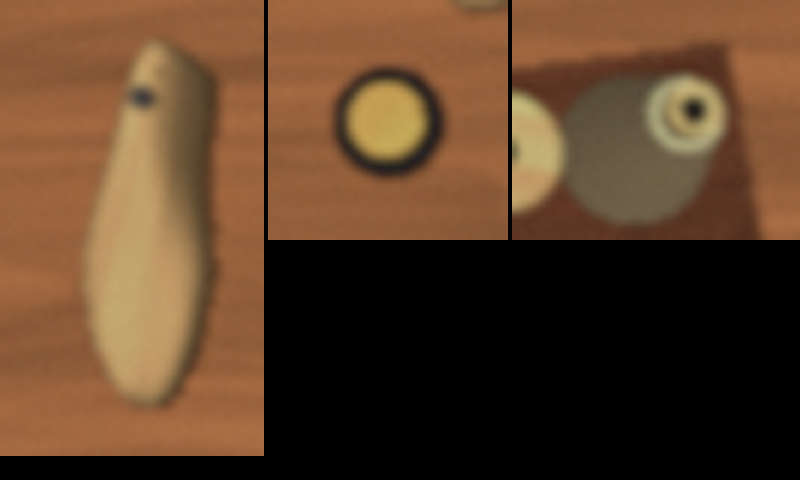

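The crop shows the button cap centre at (290.8,223.2), the toe tip at (188.7,191.7), the thimble at (187.7,140.2) and the cone core at (466.1,172.3). Next I'll compute the targets and close the jaw while moving over the button.

```bash
python3 - <<'E'
from h import *
b=at('top',[(290.8,223.2)],.022)[0]; tip=at('top',[(188.7,191.7)],.010)[0]; th=at('top',[(187.7,140.2)],.06)[0]; heel=at('top',[(190.3,130.7)],.045)[0]
d=(th-tip)[:2]; d2=(heel-tip)[:2]; u=d2/np.linalg.norm(d2)
print('b',b,'tip',tip,'th',th,'len',np.linalg.norm(d2),u,d/np.linalg.norm(d)); print('toe',tip[:2]+.02*u)
print('cone',at('top',[(466.1,172.3)],.102)[0],'foot',at('top',[(456.7,179)],.016)[0])
print('cap diam',np.linalg.norm(at('top',[(283.3,223)],.022)-at('top',[(298.2,223)],.022)))
print('delta b',(b-manip.get_obs()['position'])/.03)
E
```

```text
b [0.43932011 0.11112923 0.022     ] tip [0.53151425 0.39925342 0.01      ] th [0.66599518 0.39151247 0.06      ] len 0.16652096681877354 [ 0.99854228 -0.05397507] [ 0.99834743 -0.05746658]
toe [0.55148509 0.39817392]
cone [ 0.56043553 -0.34985346  0.102     ] foot [ 0.56006525 -0.35187613  0.016     ]
cap diam 0.04090336695915004
delta b [  6.66429107 -13.70676718  -7.00056465]
```

>>> {"method": "carry_out", "body": {
  "xyz": [
    [0.47, -0.98, 0],
    [0.47, -0.98, 0],
    [0.47, -0.98, 0],
    [0.47, -0.98, 0],
    [0.47, -0.98, 0],
    [0.47, -0.98, 0],
    [0.47, -0.98, 0],
    [0.47, -0.98, 0],
    [0.47, -0.98, 0],
    [0.47, -0.98, 0]
  ],
  "yaw": [0, 0, 0, 0, 0, 0, 0, 0, 0, 0],
  "jaw": 0
}}

```text
t: 1.1
position: [0.3808, 0.2274, 0.2325]
ee_rot: [0.213, 0.977, -0.0, -0.0]
force: [0.2, -0.4, -0.6]
opening: 0.0142
gripper_force: 0.0
```

>>> {"method": "carry_out", "body": {
  "xyz": [
    [0.49, -0.97, 0],
    [0.49, -0.97, 0],
    [0.49, -0.97, 0],
    [0.49, -0.97, 0],
    [0, 0, -0.9],
    [0, 0, -0.9],
    [0, 0, -0.9],
    [0, 0, -0.9],
    [0, 0, 0],
    [0, 0, 0],
    [0, 0, 0]
  ],
  "yaw": [0, 0, 0, 0, 0, 0, 0, 0, 0, 0, 0]
}}

```text
t: 2.2
position: [0.4404, 0.1126, 0.1261]
ee_rot: [0.213, 0.977, 0.001, 0.001]
force: [-0.1, 0.4, 0.5]
opening: 0.0004
gripper_force: 0.0
```

```bash
python3 - <<'E'
from h import *
from scipy.spatial.transform import Rotation as Ro
o=manip.get_obs(); im=snap('wrist','w1'); print(o['position'],o['opening'])
c=manip.get_calibration('wrist'); T=np.eye(4); T[:3,:3]=Ro.from_quat(o['ee_rot']).as_matrix(); T[:3,3]=o['position']
V=np.linalg.inv(T@np.array(c['tool_from_camera']))
P=np.array([[.4393,.1111,.022],list(o['position'][:2])+[.022]])
print(cv2.projectPoints(P,cv2.Rodrigues(V[:3,:3])[0],V[:3,3],np.array(c['intrinsics']),np.array(c['D']))[0].reshape(-1,2))
E
```

```text
[0.44040184 0.11258838 0.12605571] 0.00035305684339718166
[[314.5770036  200.80580135]
 [316.45709135 201.1878591 ]]
```

View pics/w1.png

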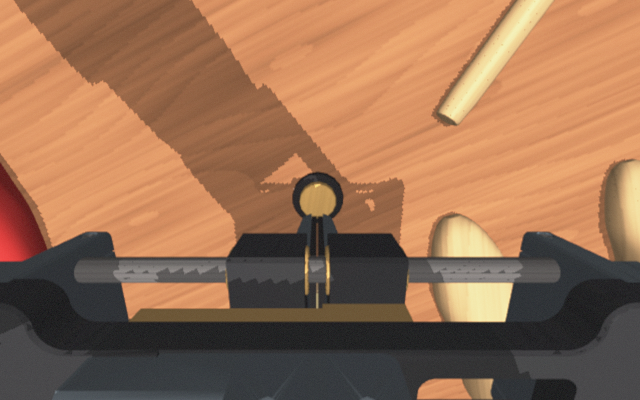

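The wrist view has the cap at about (317,199) and the TCP projects to (316,201), so they agree within about 2 mm. Pressing now.

>>> {"method": "carry_out", "body": {
  "xyz": [
    [0, 0, -0.9],
    [0, 0, -0.9],
    [0, 0, -0.6],
    [0, 0, -0.3],
    [0, 0, -0.15],
    [0, 0, -0.1],
    [0, 0, -0.1],
    [0, 0, 0],
    [0, 0, 0]
  ],
  "yaw": [0, 0, 0, 0, 0, 0, 0, 0, 0]
}}

```text
t: 3.15
position: [0.4397, 0.1124, 0.0349]
ee_rot: [0.213, 0.977, 0.0, 0.001]
force: [-3.5, -1.6, 12.5]
opening: 0.0001
gripper_force: 6.2
```

>>> {"method": "carry_out", "body": {
  "xyz": [
    [0, 0, 0],
    [0, 0, 0.5],
    [0, 0, 1],
    [0, 0, 1],
    [0, 0, 1],
    [0, 0, 1],
    [0, 0, 1],
    [0, 0, 0]
  ],
  "yaw": [0, 0, 0, 0, 0, 0, 0, 0]
}}

```text
t: 3.95
position: [0.4425, 0.113, 0.2029]
ee_rot: [0.213, 0.977, 0.002, 0.005]
force: [0.5, -0.1, -1.1]
opening: 0.0002
gripper_force: 0.0
```

>>> {"method": "carry_out", "body": {
  "xyz": [
    [0.37, 0.95, 0],
    [0.37, 0.95, 0],
    [0.37, 0.95, 0],
    [0.37, 0.95, 0],
    [0.37, 0.95, 0],
    [0.37, 0.95, 0],
    [0.37, 0.95, 0],
    [0.37, 0.95, 0],
    [0.37, 0.95, 0],
    [0.37, 0.95, 0],
    [0, 0, 0],
    [0, 0, 0]
  ],
  "yaw": [0, 0, 0, 0, 0, 0, 0, 0, 0, 0, 0, 0]
}}

```text
t: 5.15
position: [0.55, 0.3973, 0.1971]
ee_rot: [0.213, 0.977, -0.001, -0.0]
force: [-0.0, -0.4, 0.1]
opening: 0.0004
gripper_force: 0.0
```

```bash
python3 - <<'E'
from h import *
from scipy.spatial.transform import Rotation as Ro
o=manip.get_obs(); im=snap('wrist','w2'); print(o['position'],o['opening'])
c=manip.get_calibration('wrist'); T=np.eye(4); T[:3,:3]=Ro.from_quat(o['ee_rot']).as_matrix(); T[:3,3]=o['position']
V=np.linalg.inv(T@np.array(c['tool_from_camera']))
P=np.array([[.5515,.3982,.026],[.5315,.3993,.01],[.666,.3915,.06]])
print(cv2.projectPoints(P,cv2.Rodrigues(V[:3,:3])[0],V[:3,3],np.array(c['intrinsics']),np.array(c['D']))[0].reshape(-1,2))
E
```

```text
[0.55004984 0.39731951 0.19705884] 0.0003671282788448319
[[318.10638927 187.06664159]
 [312.19152064 169.48505543]
 [353.13794007 281.82798575]]
```

View pics/w2.png

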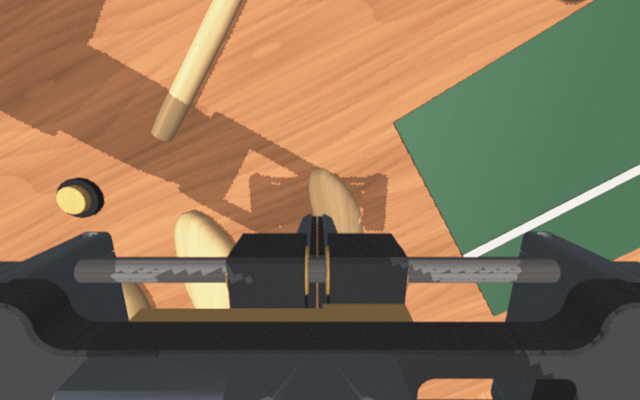

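The last's toe tip appears at about (317,168) and is predicted at (312,169.5), so the estimate is within about 4 mm. I'll shift slightly in +y, descend and hold.

>>> {"method": "carry_out", "body": {
  "xyz": [
    [0.05, 0.1, -0.9],
    [0, 0, -0.9],
    [0, 0, -0.9],
    [0, 0, -0.8],
    [0, 0, -0.6],
    [0, 0, -0.3],
    [0, 0, 0],
    [0, 0, 0],
    [0, 0, 0],
    [0, 0, 0],
    [0, 0, 0],
    [0, 0, 0]
  ],
  "yaw": [0, 0, 0, 0, 0, 0, 0, 0, 0, 0, 0, 0]
}}

```text
t: 6.4
position: [0.552, 0.4005, 0.0667]
ee_rot: [0.213, 0.977, 0.0, 0.0]
force: [-0.6, -0.1, 0.2]
opening: 0.0007
gripper_force: 0.0
```

```bash
python3 - <<'E'
from h import *
im=snap('side','s2'); cv2.imwrite('pics/s2c.png',cv2.resize(im[100:250,230:430,::-1],None,fx=3,fy=3,interpolation=cv2.INTER_CUBIC))
E
```

```text
(no output)
```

View pics/s2c.png

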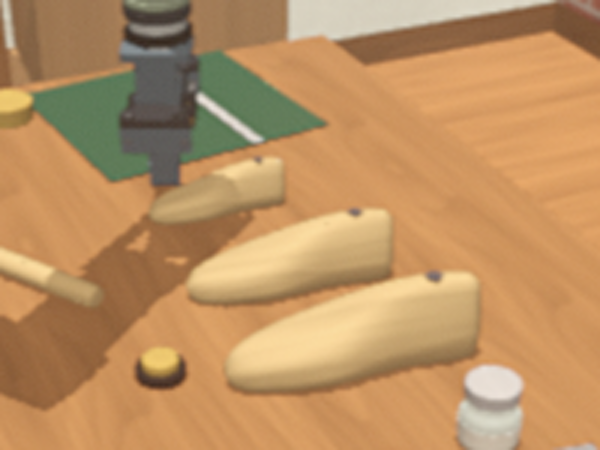

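>>> {"method": "carry_out", "body": {
  "xyz": [
    [0, 0, 0],
    [0, 0, 0],
    [0, 0, 0],
    [0, 0, 0],
    [0, 0, 0],
    [0, 0, 0],
    [0, 0, 0],
    [0, 0, 0],
    [0, 0, 0],
    [0, 0, 0],
    [0, 0, 0],
    [0, 0, 0]
  ],
  "yaw": [0, 0, 0, 0, 0, 0, 0, 0, 0, 0, 0, 0]
}}

```text
t: 7.65
position: [0.5519, 0.4003, 0.0663]
ee_rot: [0.213, 0.977, 0.0, 0.0]
force: [-0.5, 0.0, -0.6]
opening: 0.0003
gripper_force: 0.0
```

The side crop shows the fingertips just above the smallest last's toe at about (165,185), with a gap, and the button up. I'll finish the hold, then rise and travel to the cone.

>>> {"method": "carry_out", "body": {
  "xyz": [
    [0, 0, 0],
    [0, 0, 0],
    [0, 0, 0],
    [0, 0, 0],
    [0, 0, 0],
    [0, 0, 0],
    [0, 0, 0.5],
    [0, 0, 1],
    [0, 0, 1],
    [0, 0, 1],
    [0, 0, 1],
    [0, 0, 0.5]
  ],
  "yaw": [0, 0, 0, 0, 0, 0, 0, 0, 0, 0, 0, 0]
}}

```text
t: 8.85
position: [0.5529, 0.401, 0.2212]
ee_rot: [0.213, 0.977, 0.002, 0.002]
force: [-0.1, 0.5, -0.8]
opening: 0.0003
gripper_force: 0.0
```

>>> {"method": "carry_out", "body": {
  "xyz": [
    [0, -1, 0],
    [0, -1, 0],
    [0, -1, 0],
    [0, -1, 0],
    [0, -1, 0],
    [0, -1, 0],
    [0, -1, 0],
    [0, -1, 0],
    [0, -1, 0],
    [0, -1, 0],
    [0, -1, 0],
    [0, -1, 0]
  ],
  "yaw": [0, 0, 0, 0, 0, 0, 0, 0, 0, 0, 0, 0]
}}

```text
t: 10.05
position: [0.552, 0.0391, 0.2177]
ee_rot: [0.213, 0.977, 0.0, 0.001]
force: [-0.1, -0.7, -0.3]
opening: 0.0
gripper_force: 0.0
```

>>> {"method": "carry_out", "body": {
  "xyz": [
    [0, -1, 0],
    [0, -1, 0],
    [0, -1, 0],
    [0, -1, 0],
    [0, -1, 0],
    [0, -1, 0],
    [0, -1, 0],
    [0, -1, 0],
    [0, -1, 0],
    [0, -1, 0],
    [0.15, -1, 0],
    [0.15, -1, 0]
  ],
  "yaw": [0, 0, 0, 0, 0, 0, 0, 0, 0, 0, 0, 0]
}}

```text
t: 11.25
position: [0.5609, -0.321, 0.2178]
ee_rot: [0.213, 0.977, -0.0, 0.001]
force: [-0.2, 0.7, 0.9]
opening: 0.0002
gripper_force: 0.0
```

>>> {"method": "carry_out", "body": {
  "xyz": [
    [0, -0.9, 0],
    [0, 0, 0],
    [0, 0, 0]
  ],
  "yaw": [0, 0, 0]
}}

```text
t: 11.55
position: [0.5608, -0.3469, 0.2169]
ee_rot: [0.214, 0.977, 0.0, 0.0]
force: [-0.7, 0.3, 0.3]
opening: 0.0003
gripper_force: 0.0
```

```bash
python3 - <<'E'
from h import *
from scipy.spatial.transform import Rotation as Ro
o=manip.get_obs(); im=snap('wrist','w3'); print(o['position'],o['opening'])
c=manip.get_calibration('wrist'); T=np.eye(4); T[:3,:3]=Ro.from_quat(o['ee_rot']).as_matrix(); T[:3,3]=o['position']
V=np.linalg.inv(T@np.array(c['tool_from_camera']))
P=np.array([[.5604,-.3499,.102],[.543,-.263,.102]])
print(cv2.projectPoints(P,cv2.Rodrigues(V[:3,:3])[0],V[:3,3],np.array(c['intrinsics']),np.array(c['D']))[0].reshape(-1,2))
E
```

```text
[ 0.56076217 -0.34688654  0.21694607] 0.00032937013322770534
[[313.70031026 199.29486744]
 [388.76781436 146.66162641]]
```

View pics/w3.png

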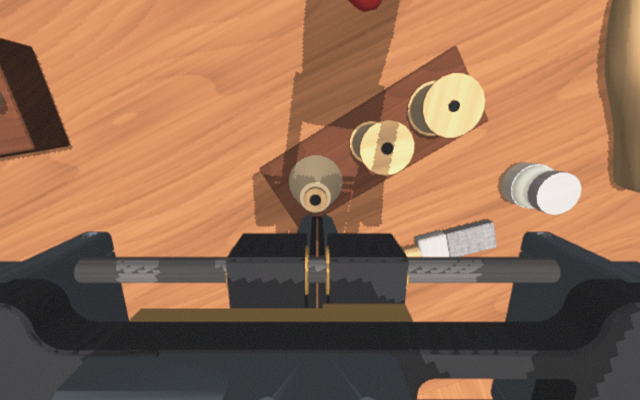

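The cone's core appears at (315,199.5) against a predicted (313.7,199.3), so it matches. Descending and holding.

>>> {"method": "carry_out", "body": {
  "xyz": [
    [0, -0.05, -0.7],
    [0, 0, -0.8],
    [0, 0, -0.6],
    [0, 0, -0.4],
    [0, 0, 0],
    [0, 0, 0],
    [0, 0, 0],
    [0, 0, 0],
    [0, 0, 0],
    [0, 0, 0],
    [0, 0, 0],
    [0, 0, 0]
  ],
  "yaw": [0, 0, 0, 0, 0, 0, 0, 0, 0, 0, 0, 0]
}}

```text
t: 12.8
position: [0.5609, -0.3482, 0.1413]
ee_rot: [0.213, 0.977, 0.0, -0.0]
force: [-0.9, 0.2, 0.1]
opening: 0.0002
gripper_force: 0.0
```

>>> {"method": "carry_out", "body": {
  "xyz": [
    [0, 0, 0],
    [0, 0, 0],
    [0, 0, 0],
    [0, 0, 0],
    [0, 0, 0],
    [0, 0, 0],
    [0, 0, 0],
    [0, 0, 0],
    [0, 0, 0],
    [0, 0, 0],
    [0, 0, 0],
    [0, 0, 0]
  ],
  "yaw": [0, 0, 0, 0, 0, 0, 0, 0, 0, 0, 0, 0]
}}

```text
t: 14.0
position: [0.5609, -0.3482, 0.1413]
ee_rot: [0.213, 0.977, 0.0, 0.0]
force: [0.4, 0.2, -0.0]
opening: 0.0006
gripper_force: 0.0
```

```bash
python3 - <<'E'
from h import *
im=snap('side','s3')
E
```

```text
(no output)
```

View pics/s3.png

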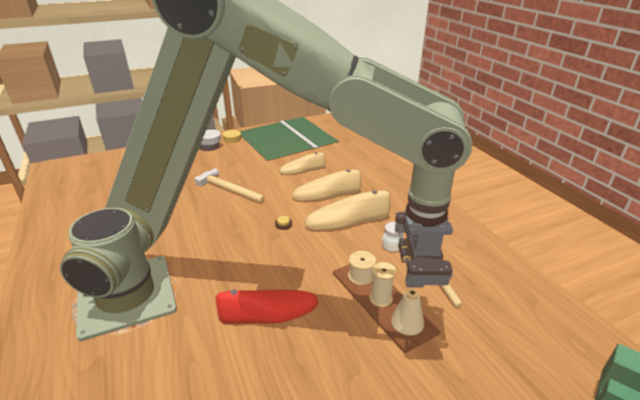

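The gripper is over the cone, whose top is at (412,293), but the fingertips look offset towards (427,283). I'll check with a projection and a crop.

```bash
python3 - <<'E'
from h import *
c=manip.get_calibration('side'); V=np.array(c['view'])
P=np.array([[.5609,-.3482,.122],[.5609,-.3482,.141],[.5609,-.3482,.201],[.5604,-.3499,.102],[.5604,-.3499,.012]])
print(cv2.projectPoints(P,cv2.Rodrigues(V[:3,:3])[0],V[:3,3],np.array(c['intrinsics']),np.array(c['D']))[0].reshape(-1,2))
im=cv2.imread('pics/s3.png'); cv2.imwrite('pics/s3c.png',cv2.resize(im[210:350,340:480],None,fx=4,fy=4,interpolation=cv2.INTER_CUBIC))
E
```

```text
[[413.0761398  284.26778905]
 [414.21659405 277.42919224]
 [418.01261625 254.70065275]
 [412.17128465 291.90666772]
 [407.23214899 321.48283988]]
```

View pics/s3c.png

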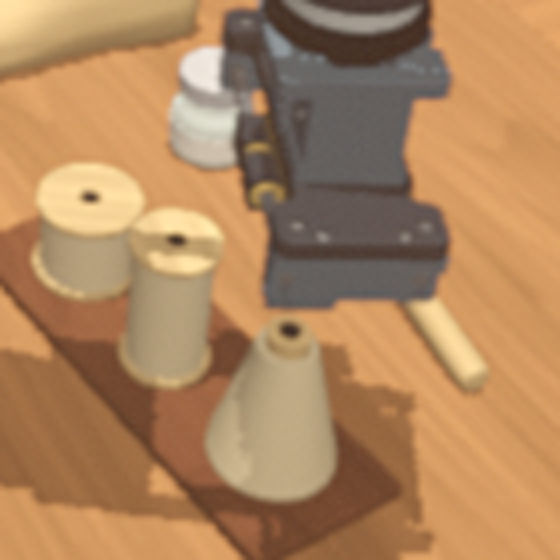

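The fingertips project to (413,284), directly above the cone top at (412,292), with a clear gap. Everything else is undisturbed, so I'm handing in.

```bash
python3 -c "
from rig import manip; print(manip.hand_in())"
```

```text
the job is handed in; nothing more can be done
None
```

I pressed the call button right down and let it up, pointed at the smallest last's toe for over two seconds, then at the top of the thread cone. The job is handed in with the fingers still over the cone, and I saw nothing touched but the button; the hand-in returned no verdict.

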